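# Wash the long unions

## Task

Stop the parts washer by throwing its lever from rinse into the stop notch (one stud), then pick every long union out of the mixed bin and put it in the wash pot. Then set the loose cover on the pot so it sits fully home and level, and only after that throw the lever into the middle, wash notch (two studs). Leave the other fittings in the bin and the other things on the bench where they are.

Things in the scene. Friction and masses are not known exactly. Their poses are not given: they have to be found in the camera images.
- bin: Red open-topped bin fixed on the bench, 270 (x) x 290 (y) x 50 mm high, walls and floor 5 mm thick, holding mixed steel fittings lying on its floor. Origin: centre of its underside; x and y along its sides, z up.
- union1: Long straight union (one of 3 to 5 in the bin; None if absent): steel, 64 mm long, a round tube of 20 mm diameter with a hexagon collar at each end, 14 mm long and 28 mm across flats, leaving 36 mm of bare tube in the middle; about 0.12 kg. At the start it lies on collar flats. Origin: its centre; x along its length.
- union2: Long straight union (one of 3 to 5 in the bin; None if absent): steel, 64 mm long, a round tube of 20 mm diameter with a hexagon collar at each end, 14 mm long and 28 mm across flats, leaving 36 mm of bare tube in the middle; about 0.12 kg. At the start it lies on collar flats. Origin: its centre; x along its length.
- union3: Long straight union (one of 3 to 5 in the bin; None if absent): steel, 64 mm long, a round tube of 20 mm diameter with a hexagon collar at each end, 14 mm long and 28 mm across flats, leaving 36 mm of bare tube in the middle; about 0.12 kg. At the start it lies on collar flats. Origin: its centre; x along its length.
- union4: Long straight union (one of 3 to 5 in the bin; None if absent): steel, 64 mm long, a round tube of 20 mm diameter with a hexagon collar at each end, 14 mm long and 28 mm across flats, leaving 36 mm of bare tube in the middle; about 0.12 kg. At the start it lies on collar flats. Origin: its centre; x along its length.
- union5: Long straight union (one of 3 to 5 in the bin; None if absent): steel, 64 mm long, a round tube of 20 mm diameter with a hexagon collar at each end, 14 mm long and 28 mm across flats, leaving 36 mm of bare tube in the middle; about 0.12 kg. At the start it lies on collar flats. Origin: its centre; x along its length.
- shortunion: Short union, same shape and thickness as the long ones but only 40 mm long (collars 14 mm, 12 mm of bare tube); stays in the bin. Origin: its centre; x along its length.
- elbow1: Steel elbow fitting, two 20 mm tube arms at right angles with 24 mm square shoulders, about 46 x 46 x 24 mm; stays in the bin. Origin: 12 mm in from both tube axes, at half height; the arms run along its x and y and end 24 mm out.
- elbow2: Steel elbow fitting, two 20 mm tube arms at right angles with 24 mm square shoulders, about 46 x 46 x 24 mm; stays in the bin. Origin: 12 mm in from both tube axes, at half height; the arms run along its x and y and end 24 mm out.
- nut: Steel hexagon nut, 36 mm across flats, 18 mm high, lying flat; stays in the bin. Origin: centre of its underside.
- washer: Blue bench-top parts washer, fixed: a deck 340 (x) x 150 (y) x 40 mm high carrying an open round steel pot (75 mm along +x from the centre) and a control lever (100 mm along -x). It stands to the left or the right of the bin. Origin: centre of the deck's underside, z up; it is turned by no more than about 10 degrees, so -x faces the robot.
- pot_rim (a point): Centre of the wash pot's mouth, at rim height, 135 mm above the bench. The pot is 150 mm outside and 142 mm inside diameter; its inner floor lies 90 mm below the rim. Axes as the washer's.
- lever (a joint): Lever angle, rad: swings across the washer about its x axis; 0 upright, positive leaning to the washer's +y (left seen from the robot), limits -0.62 and 0.62. Notches in the toothed quadrant: stop at -0.6 (leaning to -y; one stud), wash at 0 (upright, middle; two studs), rinse at +0.6 (three studs). Stiff (about 2.5 N at the knob), stays where it is left.
- lever_pivot (a point): The lever's pivot, 55 mm above the bench; axes as the washer's. The toothed aluminium quadrant, 16 mm along +x, rises to 75 mm above this point; the groups of studs that mark its notches are on the deck, 45 mm along -x.
- lever_knob (a point): Centre of the lever's black ball knob, 28 mm diameter, 110 mm from the pivot, on a 10 mm thick stem. With the fingers closing along the washer's x it can be pinched from above.
- mat: Black rubber mat fixed on the bench on the other side of the bin from the washer, 340 x 170 x 3 mm; the cover and a jar stand on it. Origin: centre of its underside.
- cover: Loose round steel pot cover: disc 162 mm diameter, 6 mm thick, 0.25 kg; below it a spigot, 128 mm diameter, 8 mm deep, that drops into the pot; on top a black knob, its neck 18 mm thick from 6 to 34 mm above the origin, its head 26 mm from 34 to 42 mm. Origin: centre of the disc's underside (the face that sits on the rim), z up. Starts on the mat, on its spigot, knob up.
- jar: Amber jar, 52 mm diameter, 70 mm high, standing on the mat; a bystander. Origin: centre of its underside.
- taperoll: Roll of yellow tape, 70 mm diameter, 20 mm high, lying at the back; a bystander. Origin: centre of its underside.
Not all that is in view belongs to the job. Leave any green or pink look-alike of the elbow1 alone.

How it is judged:
On the way, in this order (a step that is already met when the one before it is completed fails the run):
1. the lever is in the stop notch (value of joint lever between -0.7 and -0.5 rad), for 0.2 s.
2. every long union is in the wash pot (horizontal distance between each of union1, union2, union3, union4, union5 and pot_rim below 0.066 m and z of union1 in the frame of pot_rim between -0.095 and -0.01 m and z of union2 in the frame of pot_rim between -0.095 and -0.01 m and z of union3 in the frame of pot_rim between -0.095 and -0.01 m and z of union4 in the frame of pot_rim between -0.095 and -0.01 m and z of union5 in the frame of pot_rim between -0.095 and -0.01 m), for 0.2 s.
3. the cover is seated level on the pot with the unions inside, and let go (all of step 2 and horizontal distance between cover and pot_rim below 0.009 m and z of cover in the frame of pot_rim between -0.004 and 0.003 m and angle between cover's own z axis and vertical below 0.035 rad and contact force between the fingers and cover below 0.1 N), for 0.3 s.
4. the lever is in the wash notch with the cover seated (value of joint lever between -0.1 and 0.1 rad and horizontal distance between cover and pot_rim below 0.009 m and z of cover in the frame of pot_rim between -0.004 and 0.003 m and angle between cover's own z axis and vertical below 0.035 rad), for 0.2 s.
At the end, for the whole second after the job is handed in: All long unions lie in the pot below its rim, the cover sits on the rim (within 3 mm of fully down, within 2 degrees of level) at rest, the lever stands in the wash notch (within 0.1 rad of upright), and the short union, the elbows and the nut are still in the bin (all of step 2 and all of step 4 and x of elbow1 in the frame of bin between -0.135 and 0.135 m and y of elbow1 in the frame of bin between -0.145 and 0.145 m and z of each of elbow1, elbow2, shortunion, nut in the frame of bin below 0.06 m and x of elbow2 in the frame of bin between -0.135 and 0.135 m and y of elbow2 in the frame of bin between -0.145 and 0.145 m and x of shortunion in the frame of bin between -0.135 and 0.135 m and y of shortunion in the frame of bin between -0.145 and 0.145 m and x of nut in the frame of bin between -0.135 and 0.135 m and y of nut in the frame of bin between -0.145 and 0.145 m and linear speed of cover below 0.02 m/s and velocity of joint lever between -0.05 and 0.05 rad/s); the robot touches nothing.
It fails at once if a bystander on the bench (jar, tape roll) is pushed more than 4 cm from its place (distance of any of jar, taperoll from where it was at the start of the episode above 0.04 m).
Of union1, union2, union3, union4, union5 only 3 to 5 are there at a start; the rules pass over those that are not, and their reading is None.
At some moment in a run one of union1, union2, union3, union4, union5 may be knocked a few centimetres aside while the robot is not near it.
Once in a run the grip may slacken for a moment while it holds something.
It also fails if it takes over 210 s, if anything falls off the work surface, if the arm or the gripper's body presses on something with over 40 N, if the wrist force passes 120 N, or if a joint passes its speed limit or range.

## Robot

A 7-joint arm with a two-finger parallel gripper is mounted at the origin on the work surface. World frame = base frame: x ahead of the robot, y to its left, z up, the work surface at z = 0. Lengths are in m, angles in rad, forces in N, time in s.
With the tool pointing down it reaches from about 0.425 to 0.95 m from the base axis. Payload 4.7 kg.
Tool frame: the origin (TCP) lies between the finger pads; the fingertips stand 22 mm ahead of it and the grasp point (between the pads) lies 3 mm ahead of it (robot.tip_reach is the distance from the TCP to the fingertips, in m); z points along the fingers, y is the line along which they close (so a half turn about z gives the same grasp; the last joint's range is limited). The gripper opens to 87 mm and grips with 3 to 60 N. Pads are 19 mm wide; open, the fingers measure 117 mm over their backs; the gripper's body (75 mm by 190 mm) begins 51 mm behind the grasp point.
Start: joints at [-1.321, 0.469, -0.049, 1.532, 0.024, 1.141, -0.082], TCP at [0.186, 0.649, 0.245] pointing down, gripper open.
Joint ranges: [-2.59, 2.59], [-0.33, 1.99], [-1.39, 1.29], [0.1, 2.45], [-1.04, 4.18], [0.21, 1.99], [-2.66, 2.66]. Speed limits (rad/s): [2.57, 2.57, 3.14, 3.14, 3.14, 3.14, 3.14].

## Interface

Orientations are given as a unit quaternion [x, y, z, w].
In Python, from cell import robot gives the robot as it stands.
- The arm moves only by the shell command python3 -m inch 'ROWS' [OPENING]. ROWS is JSON, one flat list of numbers, 6 for each row, row after row: the shift along the tool's x, y, z in mm, then the turn, a rotation vector about the tool's x, y, z in degrees. A call has 1 to 20 rows; each row is the pose to reach, as a shift and turn from the pose commanded when the call began, along the tool's axes at that moment; what a row does not reach only later rows make up. A row lasts 1/12 s, in which the tool goes at most 41.7 mm and 7.16 degrees, less where a joint would pass 70% of its speed; a pose out of reach is approached as far as the arm can. A call with a gripper value outside its range is refused whole. OPENING is the finger opening in mm, from 0 to 87, set as the call begins (- or left out, the last holds). The fingers move at their own pace and stop on an object; the grip force is fixed at half the most. Time passes only in rows, so rows that repeat a pose let the fingers close. It gives the time, the measured TCP pose, the force, the opening and the grip force at its end, in the units of the state.
- robot.sense(): the state, without advancing time (a new reading comes with each control period).
- robot.get_image(name): name is "scene" or "side" or "wrist"; returns the picture (400x640x3 uint8, blue, green, red); there is no depth.
- robot.camera_info(name): a dict with "fx", "fy", "cx", "cy" (pixels), "k1" (the pictures are not rectified: a ray, as slopes to the right and down, at radius r is drawn at 1 + k1 r^2 times it, then the intrinsics apply), "position" and "orientation" of the camera in the world; the wrist camera has in their place "T_tool_cam" (4x4, takes a point from camera to tool coordinates, whose origin is the TCP and whose axes are the flange's). Camera axes: x right, y down, z forward; pixel columns grow to the right and rows downward; lengths in m; the calibration is good to about 2 mm. A picture is of the moment at which its call begins: read the wrist's pose just before it. camera_info takes no time and is no camera call.
- robot.job_done(): hands the job in; it is judged then, once.
The state is a dict: "time": time; "joint_pos": joint angles; "qd": joint speeds; "joint_torque": joint torques, N m; "tcp_pos": TCP position; "eef_rot": TCP orientation; "ft_force": force on the tool from outside, world axes, zero at the start; "moment": the same for the moment, N m; "width": finger opening in m; "gripper_force": force on a finger pad.
Only numpy, scipy, OpenCV 4.12 (cv2) and the standard library are available. Lean on these libraries where they do the work, as an engineer would, in place of code of your own. Each camera call takes 0.05 s, during which the arm holds its last target. There are 200 camera calls.

## Working session

There is one attempt and no reset: what is moved stays moved. The work goes in short steps, Python scripts to look and compute and a shell command to move; the robot and the scene stay as the last step left them, time stands still between calls to the robot, and variables do not carry over. Pictures are saved under pics/ and viewed, at most 14 in all, crops included, and the job is handed in when it is done.

```bash
ls; mkdir -p pics; cat > h.py <<'E'
import numpy as np, cv2
from scipy.spatial.transform import Rotation as R
from cell import robot
def cam(name):
    c=robot.camera_info(name)
    if name=='wrist':
        s=robot.sense(); T=np.eye(4); T[:3,:3]=R.from_quat(s['eef_rot']).as_matrix(); T[:3,3]=s['tcp_pos']
        T=T@np.array(c['T_tool_cam'])
    else:
        T=np.eye(4); o=np.array(c['orientation']); T[:3,:3]=o if o.shape==(3,3) else R.from_quat(o).as_matrix(); T[:3,3]=c['position']
    return c,T
def ray(c,T,u,v):
    d=np.array([(u-c['cx'])/c['fx'],(v-c['cy'])/c['fy']]); x=d.copy()
    for _ in range(20): x=d/(1+c['k1']*(x@x))
    return T[:3,3],T[:3,:3]@np.array([x[0],x[1],1])
def at(c,T,u,v,z):
    o,d=ray(c,T,u,v); return o+d*(z-o[2])/d[2]
def proj(c,T,P):
    p=T[:3,:3].T@(np.array(P)-T[:3,3]); x=p[:2]/p[2]; x=x*(1+c['k1']*(x@x))
    return np.array([c['fx']*x[0]+c['cx'],c['fy']*x[1]+c['cy']])
def snap(name,f):
    ct=cam(name); im=robot.get_image(name); cv2.imwrite('pics/'+f,im); np.savez('pics/'+f+'.npz',T=ct[1]); return im,ct
E
python3 - <<'E'
from h import *
for n in('scene','side','wrist'):
    im,(c,T)=snap(n,n+'0.png'); print(n,{k:np.round(v,4).tolist() for k,v in c.items() if not isinstance(v,str)})
    if n=='scene': a=im
s=robot.sense(); print(s)
E
```

```text
pics
scene {'fx': 463.2524, 'fy': 463.2524, 'cx': 315.9344, 'cy': 200.5946, 'k1': -0.0793, 'position': [0.8336, 0.5162, 0.9377], 'orientation': [0.2244, 0.9248, -0.298, -0.0751]}
side {'fx': 417.5418, 'fy': 417.5418, 'cx': 321.4664, 'cy': 203.684, 'k1': -0.0244, 'position': [-0.0497, -0.5405, 0.806], 'orientation': [0.8321, -0.3709, 0.1773, -0.3723]}
wrist {'fx': 283.7016, 'fy': 283.7016, 'cx': 318.6482, 'cy': 205.7067, 'k1': -0.0237, 'T_tool_cam': [[-0.0011, -0.9601, -0.2796, 0.0761], [1.0, -0.001, -0.0006, -0.0012], [0.0003, -0.2796, 0.9601, -0.1407], [0.0, 0.0, 0.0, 1.0]]}
{'time': 0.15, 'joint_pos': array([-1.32087771,  0.46927808, -0.04859857,  1.53337449,  0.02410768,
        1.14100382, -0.0823038 ]), 'qd': array([ 0.00028992, -0.00274252,  0.00184106, -0.00412364,  0.00199623,
       -0.00098995,  0.00058135]), 'joint_torque': array([ 2.03359609e-04, -5.08430243e+01, -8.11724458e-02, -2.36420059e+01,
       -6.14253315e-02,  3.56197078e-02,  1.25414363e-04]), 'tcp_pos': array([0.18564275, 0.64854745, 0.24374479]), 'eef_rot': array([ 1.38944639e-01,  9.90299874e-01, -7.34908157e-04, -7.78349252e-05]), 'ft_force': array([ 0.24602069, -0.84342525, -0.35544307]), 'moment': array([-0.00027152, -0.02890101, -0.02434569]), 'gripper_force': 0.0, 'width': 0.08721689439279849}
```

View pics/scene0.png

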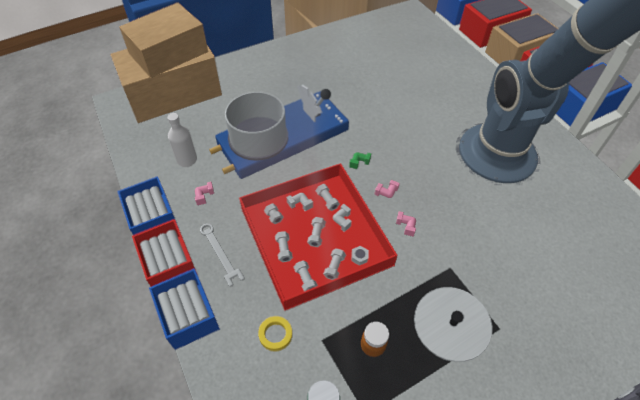

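View pics/side0.png

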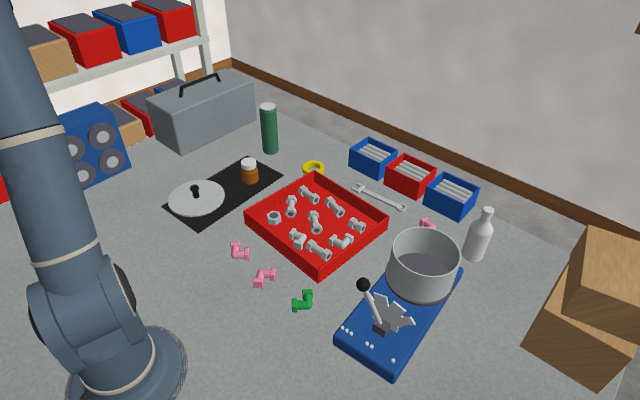

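The scene picture shows the bin (318,235), the washer with pot (257,125) and knob (325,94), the cover (453,323), the jar (375,338) and the tape (275,333). In the side picture the knob is at (363,285) and the pot at (425,262).

```bash
cat >> h.py <<'E'
def tri(*obs):
    A=np.zeros((3,3));b=np.zeros(3)
    for (c,T),(u,v) in obs:
        o,d=ray(c,T,u,v); d/=np.linalg.norm(d); M=np.eye(3)-np.outer(d,d); A+=M;b+=M@o
    return np.linalg.solve(A,b)
def ortho(im,c,T,cx,cy,z,w,h,s):
    # up = +x, left = +y ; s px/m
    m=np.zeros((h,w,2),np.float32)
    for i in range(h):
        for j in range(w): m[i,j]=proj(c,T,[cx-(i-h/2)/s,cy-(j-w/2)/s,z])
    return cv2.remap(im,m[...,0],m[...,1],cv2.INTER_CUBIC)
E
python3 - <<'E'
from h import *
S=cam('scene');D=cam('side')
print('knob',tri((S,(325,94)),(D,(363,285))))
print('coverknob',tri((S,(457,317)),(D,(195,189))))
for n,p,z in [('bin corners',[(241,200),(344,166),(396,257),(285,306)],.05),('bincentre',[(318,235)],.02),('disc',[(453,324)],.014),('jar',[(376,331)],.07),('pot',[(255,113)],.135),('deck near c',[(349,124),(332,91)],.04),('green',[(360,160)],.01)]:
    for q in p: print(n,at(*S,*q,z).round(3))
im=cv2.imread('pics/scene0.png'); 
a=ortho(im,*S,*at(*S,318,235,.019)[:2],.019,600,580,1800); cv2.imwrite('pics/binortho.png',a); print(at(*S,318,235,.019))
E
```

```text
knob [ 0.39443574 -0.27339861  0.14743133]
coverknob [0.41241576 0.33566785 0.04172401]
bin corners [ 0.692 -0.133  0.05 ]
bin corners [ 0.424 -0.113  0.05 ]
bin corners [0.45  0.164 0.05 ]
bin corners [0.713 0.156 0.05 ]
bincentre [0.566 0.02  0.02 ]
disc [0.415 0.34  0.014]
jar [0.582 0.292 0.07 ]
pot [ 0.575 -0.303  0.135]
deck near c [ 0.334 -0.244  0.04 ]
deck near c [ 0.311 -0.383  0.04 ]
green [ 0.358 -0.14   0.01 ]
[0.5659024  0.01967661 0.019     ]
```

View pics/binortho.png

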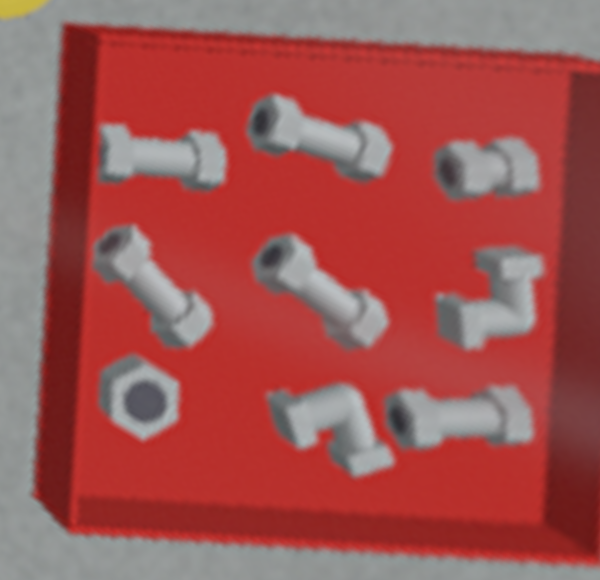

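The bin crop shows five long unions with bare tube between the collars, at (162,156), (320,138), (153,288), (320,292) and (460,415). The short one is at (487,168), with only a stub of tube, so it stays, as do the nut (140,398) and the elbows (490,295) and (335,425). Next I'll fit the washer pose.

```bash
python3 - <<'E'
from h import *
a=cv2.imread('pics/scene0.png')[60:190,200:360]; b=cv2.imread('pics/side0.png')[215:390,325:485]
a=cv2.resize(a,None,fx=2.5,fy=2.5,interpolation=3)
b=cv2.resize(b,None,fx=2.5,fy=2.5,interpolation=3)
o=np.zeros((max(a.shape[0],b.shape[0]),800,3),np.uint8); o[:a.shape[0],:400]=a;o[:b.shape[0],400:]=b
cv2.imwrite('pics/wash.png',o)
E
```

```text
(no output)
```

View pics/wash.png

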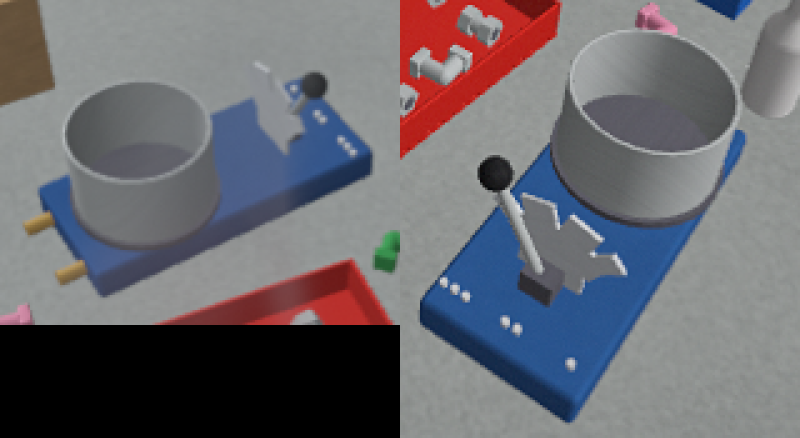

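```bash
python3 - <<'E'
from h import *
from scipy.optimize import least_squares as ls
S=cam('scene');D=cam('side')
f=lambda p:(200+p[0]/2.5,60+p[1]/2.5); g=lambda p:(325+(p[0]-400)/2.5,215+p[1]/2.5)
k=[-.1,.11*np.sin(.6),.055+.11*np.cos(.6)]
O=[(S,f((372,153)),[-.17,.075,.04]),(S,f((100,275)),[.17,.075,.04]),(S,f((42,188)),[.17,-.075,.04]),(S,f((315,86)),k),(S,f((138,131)),[.075,0,.135]),
(D,g((422,300)),[-.17,.075,.04]),(D,g((571,408)),[-.17,-.075,.04]),(D,g((744,132)),[.17,-.075,.04]),(D,g((496,173)),k),(D,g((653,92)),[.075,0,.135])]
def W(p,q): c,s=np.cos(p[2]),np.sin(p[2]); return [p[0]+c*q[0]-s*q[1],p[1]+s*q[0]+c*q[1],q[2]]
r=ls(lambda p:np.concatenate([proj(*o[0],W(p,o[2]))-o[1] for o in O]),[.5,-.3,0],loss='soft_l1')
p=r.x;print(p,np.degrees(p[2])); print(np.array([proj(*o[0],W(p,o[2]))-o[1] for o in O]).round(1))
print('pot',W(p,O[4][2]),'pivot',W(p,[-.1,0,.055]),'knob',W(p,k))
# bin
B=[(241,200),(344,166),(396,257),(285,306)];X=np.array([at(*S,*q,.05) for q in B]);print('bin c',X.mean(0))
# unions axis endpoints from ortho at z .019 (top-of-collar/visible)
for q in [(162,156),(320,138),(153,288),(320,292),(460,415),(487,168),(140,398)]:
    print(q,[round(.5659-(q[1]-290)/1800,4),round(.0197-(q[0]-300)/1800,4)])
E
```

```text
[ 0.49722365 -0.31923442  0.09560337] 5.477669709420618
[[ 1.2 -2.6]
 [-0.5  0. ]
 [-2.9 -1.5]
 [ 1.1  1.3]
 [-0.4 -2. ]
 [-1.9  0.6]
 [ 3.2 -0.6]
 [ 1.6 -0.9]
 [-3.9  0.4]
 [-0.4 -2.2]]
pot [np.float64(0.5718811603845997), np.float64(-0.312075084870291), 0.135] pivot [np.float64(0.3976803018372555), np.float64(-0.32878020029545874), 0.055] knob [np.float64(0.3917513535737024), np.float64(-0.26695315800889746), np.float64(0.14578691764006463)]
bin c [0.56972785 0.0186878  0.05      ]
(162, 156) [0.6403, 0.0964]
(320, 138) [0.6503, 0.0086]
(153, 288) [0.567, 0.1014]
(320, 292) [0.5648, 0.0086]
(460, 415) [0.4965, -0.0692]
(487, 168) [0.6337, -0.0842]
(140, 398) [0.5059, 0.1086]
```

```bash
cat >> h.py <<'E'
def go(x,y,z,phi):
    """shift mm / rotvec deg in tool axes to reach world TCP pose; phi: tool y=(-sin,cos), tool x=-(cos,sin). Uses the measured pose"""
    s=robot.sense(); r=R.from_quat(s['eef_rot']); p=np.radians(phi)
    c,n=np.cos(p),np.sin(p); G=np.array([[-c,-n,0],[-n,c,0],[0,0,-1]]).T
    d=r.inv().apply(np.array([x,y,z])-s['tcp_pos'])*1000
    w=np.degrees((r.inv()*R.from_matrix(G)).as_rotvec())
    print(d.round(0),w.round(1),'rows~',round(max(np.linalg.norm(d)/41.7,np.linalg.norm(w)/7.16),1))
E
python3 -c "
from h import *
go(.53,.02,.35,0); go(.53,.02,.35,5)"
```

```text
[-504. -510. -105.] [ -0.1  -0.  -16. ] rows~ 17.4
[-504. -510. -105.] [ -0.1  -0.  -21. ] rows~ 17.4
```

```bash
python3 -m inch '[-504,-510,-105,0,0,-16, -504,-510,-105,0,0,-16, -504,-510,-105,0,0,-16, -504,-510,-105,0,0,-16, -504,-510,-105,0,0,-16, -504,-510,-105,0,0,-16, -504,-510,-105,0,0,-16, -504,-510,-105,0,0,-16, -504,-510,-105,0,0,-16, -504,-510,-105,0,0,-16, -504,-510,-105,0,0,-16, -504,-510,-105,0,0,-16, -504,-510,-105,0,0,-16, -504,-510,-105,0,0,-16, -504,-510,-105,0,0,-16, -504,-510,-105,0,0,-16, -504,-510,-105,0,0,-16, -504,-510,-105,0,0,-16, -504,-510,-105,0,0,-16, -504,-510,-105,0,0,-16]' 0
python3 - <<'E'
from h import *
im,(c,T)=snap('wrist','w1.png')
cv2.imwrite('pics/w1b.png',cv2.resize(im[40:,:],(800,450),interpolation=3))
go(.392,-.215,.2,5.5)
E
```

```text
time: 1.82
tcp_pos: [0.5299, 0.0193, 0.3492]
eef_rot: [0.001, 1.0, 0.0, -0.0]
ft_force: [-0.0, 0.5, 0.6]
width: 0.0003
gripper_force: 0.0
[ 138. -236.  149.] [ 0.  -0.1 -5.4] rows~ 7.5
```

View pics/w1b.png

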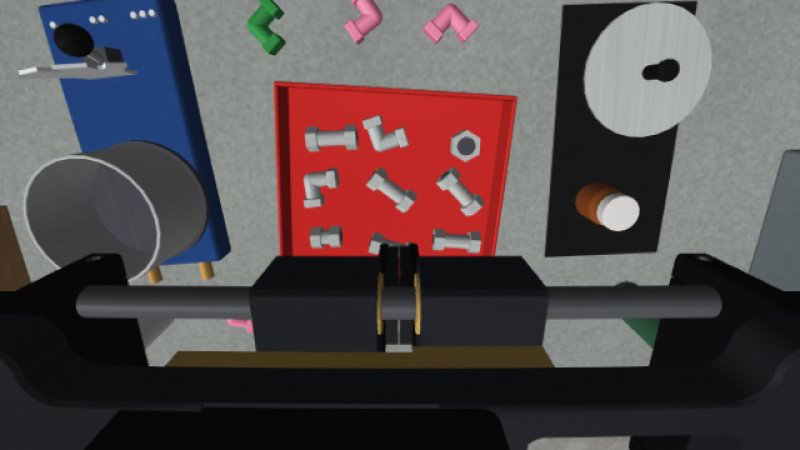

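The wrist view shows all five long unions clearly, at (331,138), (390,190), (460,193), (457,240) and (385,244), the last partly behind the fingers. The knob is at (73,40).

```bash
cat >> h.py <<'E'
def blobs(im,c,T,roi,hull=False):
    """gray fittings on red floor within world box roi -> centre, axis angle, size (mm)"""
    hsv=cv2.cvtColor(im,cv2.COLOR_BGR2HSV); P=np.array([[proj(c,T,[x,y,.005]) for x,y in roi]]).astype(np.int32)
    m=np.zeros(im.shape[:2],np.uint8); cv2.fillPoly(m,P,255); m[(hsv[...,1]>110)]=0; m=cv2.morphologyEx(m,cv2.MORPH_OPEN,np.ones((2,2)))
    out=[]
    for k in cv2.findContours(m,0,1)[0]:
        if cv2.contourArea(k)<60: continue
        W=np.array([at(c,T,*q[0],.019)[:2] for q in k])*1000
        (x,y),(w,h),a=cv2.minAreaRect(W.astype(np.float32))
        b=cv2.boxPoints(((x,y),(w,h),a)); e=b[1]-b[0]; f=b[2]-b[1]; L=e if np.hypot(*e)>np.hypot(*f) else f
        print('c',round(x),round(y),'len',round(max(w,h)),'wid',round(min(w,h)),'axis deg',round(np.degrees(np.arctan2(L[1],L[0]))%180),'px',k[:,0].mean(0).round())
ROI=[(.445,-.105),(.695,-.125),(.72,.15),(.455,.155)]
E
python3 - <<'E'
from h import *
im=cv2.imread('pics/w1.png');c,T=cam('wrist');T=np.load('pics/w1.png.npz')['T']
blobs(im,c,T,[(.435,-.115),(.69,-.115),(.69,.16),(.435,.16)])
print('scene');blobs(cv2.imread('pics/scene0.png'),*cam('scene'),[(.44,-.11),(.69,-.11),(.70,.15),(.455,.155)])
q=lambda x,y:(x*.8,40+y*.8)
print('knob',at(c,T,*q(73,40),.1458))
for n,p,z in[('studs3',(144,14),.043),('studs2',(98,19),.043),('stud1',(53,25),.043),('cover disc',(648,70),.014),('jar',(617,212),.07)]: print(n,at(c,T,*q(*p),z).round(3))
for p in [(279,85),(515,98)]: print('bin',at(c,T,*q(*p),.05).round(3))
E
```

```text
c 657 24 len 268 wid 54 axis deg 90 px [320. 248.]
c 642 102 len 69 wid 31 axis deg 85 px [366. 233.]
c 636 -84 len 46 wid 31 axis deg 94 px [261. 230.]
c 564 -86 len 53 wid 46 axis deg 179 px [256. 190.]
c 572 104 len 72 wid 32 axis deg 43 px [369. 194.]
c 568 10 len 68 wid 32 axis deg 52 px [314. 193.]
c 507 107 len 40 wid 38 axis deg 2 px [373. 157.]
c 497 -69 len 69 wid 31 axis deg 92 px [266. 151.]
c 490 2 len 49 wid 48 axis deg 19 px [308. 148.]
c 439 108 len 97 wid 6 axis deg 90 px [376. 113.]
scene
c 639 99 len 71 wid 32 axis deg 85 px [306. 276.]
c 567 105 len 78 wid 32 axis deg 43 px [335. 265.]
c 506 113 len 47 wid 38 axis deg 59 px [361. 256.]
c 650 12 len 81 wid 31 axis deg 73 px [284. 247.]
c 564 12 len 81 wid 32 axis deg 52 px [317. 233.]
c 633 -76 len 48 wid 33 axis deg 93 px [274. 215.]
c 492 5 len 77 wid 41 axis deg 60 px [344. 218.]
c 561 -76 len 56 wid 47 axis deg 1 px [302. 203.]
c 495 -61 len 74 wid 33 axis deg 92 px [328. 199.]
knob [ 0.39423545 -0.2778793   0.1458    ]
studs3 [ 0.351 -0.275  0.043]
studs2 [ 0.355 -0.331  0.043]
stud1 [ 0.36  -0.387  0.043]
cover disc [0.411 0.336 0.014]
jar [0.583 0.291 0.07 ]
bin [ 0.431 -0.123  0.05 ]
bin [0.446 0.157 0.05 ]
```

```bash
python3 -m inch '[138,-226,149,0,0,-5, 138,-226,149,0,0,-5, 138,-226,149,0,0,-5, 138,-226,149,0,0,-5, 138,-226,149,0,0,-5, 138,-226,149,0,0,-5, 138,-226,149,0,0,-5, 138,-226,149,0,0,-5, 138,-226,149,0,0,-5]'
python3 - <<'E'
from h import *
go(.392,-.207,.159,5);go(.399,-.29,.159,5);go(.403,-.358,.159,5);
E
```

```text
time: 2.62
tcp_pos: [0.389, -0.2064, 0.1987]
eef_rot: [-0.042, 0.999, 0.001, -0.002]
ft_force: [-0.2, 1.3, 0.0]
width: 0.0005
gripper_force: 0.0
[-3. -1. 40.] [ 0.1 -0.2 -0.2] rows~ 1.0
[ -3. -84.  40.] [ 0.1 -0.2 -0.2] rows~ 2.2
[  -1. -152.   39.] [ 0.1 -0.2 -0.2] rows~ 3.8
```

```bash
python3 -m inch '[-3,0,40,0,0,0, -3,0,40,0,0,0, -3,-20,40,0,0,0, -3,-35,40,0,0,0, -3,-50,40,0,0,0, -3,-65,40,0,0,0, -2,-80,40,0,0,0, -2,-95,40,0,0,0, -2,-110,40,0,0,0, -1,-120,40,0,0,0, -1,-130,40,0,0,0, -1,-140,40,0,0,0, -1,-147,40,0,0,0, -1,-150,40,0,0,0, -1,-152,40,0,0,0, -1,-152,40,0,0,0]'
python3 - <<'E'
from h import *
a,A=snap('scene','s2.png');b,B=snap('side','d2.png')
o=np.hstack([cv2.resize(a[60:190,220:380],(400,325),interpolation=3),cv2.resize(b[240:370,325:485],(400,325),interpolation=3)])
cv2.imwrite('pics/l2.png',o)
E
```

```text
time: 3.95
tcp_pos: [0.4058, -0.3571, 0.16]
eef_rot: [-0.044, 0.999, 0.001, -0.001]
ft_force: [-0.7, 2.4, -2.3]
width: 0.0002
gripper_force: 1.3
```

View pics/l2.png

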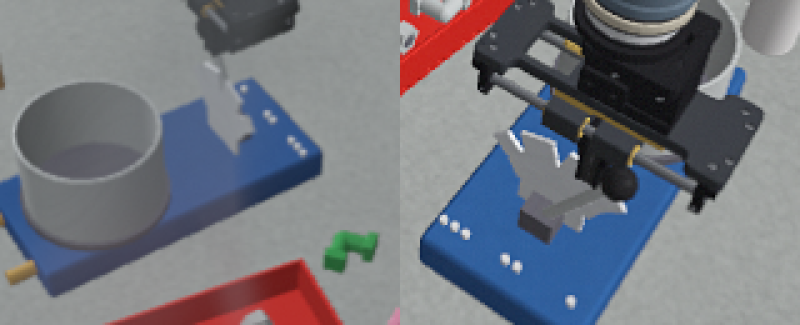

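```bash
cat >> h.py <<'E'
PSI=np.radians(5); PIV=np.array([.400,-.327,.055])
def knob(t): return PIV+.11*np.array([-np.sin(PSI)*np.sin(t),np.cos(PSI)*np.sin(t),np.cos(t)])
E
python3 - <<'E'
from h import *
D=cam('side')
for t in(.6,.5,-.4,-.5,-.55,-.6,-.65): print(t,proj(*D,knob(t)).round(1))
print('base',proj(*D,PIV))
E
```

```text
0.6 [359.6 283.2]
0.5 [363.9 283.7]
-0.4 [407.9 307.1]
-0.5 [412.2 311.4]
-0.55 [414.3 313.5]
-0.6 [416.3 315.8]
-0.65 [418.1 318. ]
base [381.55453845 325.38675579]
```

```bash
python3 -m inch '[0,-3,0,0,0,0, 0,-5,0,0,0,0,0,-5,0,0,0,0]'; python3 -m inch '[0,-2,0,0,0,0, 0,-2,0,0,0,0]'; 
```

```text
time: 4.3
tcp_pos: [0.4066, -0.3624, 0.1603]
eef_rot: [-0.044, 0.999, 0.0, -0.0]
ft_force: [-0.6, 2.9, -2.8]
width: 0.0003
gripper_force: 1.7
time: 4.47
tcp_pos: [0.4069, -0.3644, 0.1604]
eef_rot: [-0.044, 0.999, 0.0, -0.0]
ft_force: [-0.5, 4.0, -2.7]
width: 0.0003
gripper_force: 1.8
```

```bash
python3 -m inch '[0,-2,0,0,0,0, 0,-2,0,0,0,0]'; python3 - <<'E'
from h import *
b,B=snap('side','d3.png')
h=cv2.cvtColor(b,cv2.COLOR_BGR2GRAY)
cv2.imwrite('pics/l3.png',cv2.resize(b[260:360,350:450],(600,600),interpolation=3))
E
```

```text
time: 4.63
tcp_pos: [0.4071, -0.3665, 0.1604]
eef_rot: [-0.044, 0.999, 0.0, -0.0]
ft_force: [-0.3, 4.2, -3.2]
width: 0.0008
gripper_force: 1.9
```

View pics/l3.png

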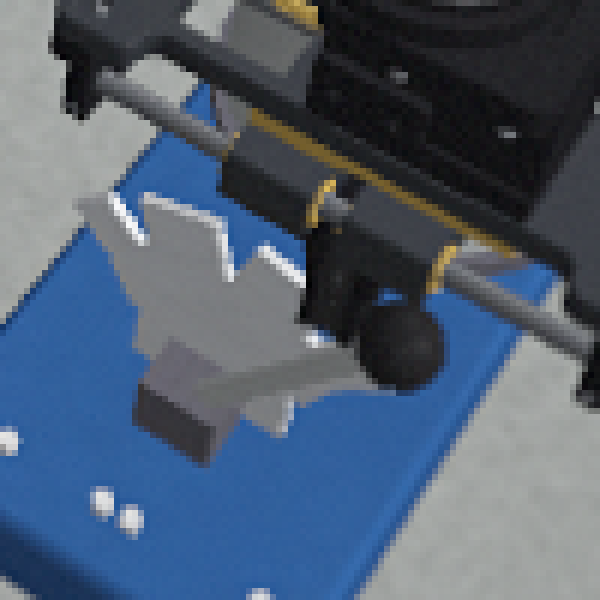

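```bash
python3 -m inch '[0,25,0,0,0,0, 0,25,0,0,0,0, 0,25,-60,0,0,0, 0,25,-60,0,0,0, 0,25,-120,0,0,0,0,25,-120,0,0,0]' 40; python3 - <<'E'
from h import *
print(robot.sense()['joint_pos'].round(2))
go(.642,.102,.12,-5);go(.642,.102,.12,85);go(.642,.102,.12,-95)
E
```

```text
time: 5.18
tcp_pos: [0.4066, -0.3452, 0.2861]
eef_rot: [-0.043, 0.999, -0.004, 0.004]
ft_force: [0.4, -0.5, 0.6]
width: 0.0325
gripper_force: 0.0
[ 0.13  0.21  0.59  1.85 -0.13  1.11  2.42]
[-272.  427.  165.] [-0.4  0.5  9.9] rows~ 12.8
[-272.  427.  165.] [ -0.7   0.  -80.1] rows~ 12.8
[-272.  427.  165.] [ 0.   0.7 99.9] rows~ 14.0
```

```bash
python3 -m inch '[-272,427,145,0,0,100,-272,427,145,0,0,100,-272,427,145,0,0,100,-272,427,145,0,0,100,-272,427,145,0,0,100,-272,427,145,0,0,100,-272,427,145,0,0,100,-272,427,145,0,0,100,-272,427,145,0,0,100,-272,427,145,0,0,100,-272,427,145,0,0,100,-272,427,145,0,0,100,-272,427,145,0,0,100,-272,427,145,0,0,100,-272,427,145,0,0,100,-272,427,145,0,0,100,-272,427,145,0,0,100]' 42; python3 - <<'E'
from h import *
print(robot.sense()['joint_pos'].round(2))
go(.642,.102,.030,-95)
im,ct=snap('scene','s4.png'); blobs(im,*ct,ROI)
im,ct=snap('wrist','w4.png'); blobs(im,*ct,[(.44,-.11),(.69,-.11),(.69,.14),(.45,.14)])
E
```

```text
time: 6.6
tcp_pos: [0.64, 0.1068, 0.1364]
eef_rot: [0.737, 0.676, 0.001, 0.002]
ft_force: [0.3, -1.1, 0.6]
width: 0.042
gripper_force: 0.0
[-0.7   0.61  0.68  1.74 -0.46  0.96  0.08]
[ -4.   2. 106.] [0.2 0.1 0.1] rows~ 2.6
c 567 105 len 78 wid 32 axis deg 43 px [335. 265.]
c 506 113 len 47 wid 38 axis deg 59 px [361. 256.]
c 633 -80 len 57 wid 33 axis deg 93 px [274. 214.]
c 608 13 len 314 wid 212 axis deg 21 px [299. 250.]
c 508 106 len 46 wid 41 axis deg 29 px [182. 218.]
c 570 18 len 237 wid 229 axis deg 180 px [272. 299.]
c 641 95 len 73 wid 32 axis deg 85 px [320. 214.]
```

```bash
python3 -m inch '[-7,1,60,0,0,0,-7,1,60,0,0,0,-7,1,90,0,0,0,-7,1,106,0,0,0,-7,1,106,0,0,0,-7,1,106,0,0,0]' && python3 -m inch '[0,0,0,0,0,0,0,0,0,0,0,0,0,0,0,0,0,0,0,0,0,0,0,0,0,0,0,0,0,0,0,0,0,0,0,0]' 0; python3 -m inch '[0,0,-40,0,0,0,0,0,-80,0,0,0,0,0,-120,0,0,0,0,0,-160,0,0,0,0,0,-180,0,0,0,0,0,-180,0,0,0]'; python3 -c "
from h import *
go(.575,-.343,.2,-85);go(.575,-.313,.2,-85);go(.575,-.283,.2,-85)"
```

```text
time: 7.2
tcp_pos: [0.6395, 0.0996, 0.0299]
eef_rot: [0.737, 0.675, 0.0, 0.0]
ft_force: [0.2, -0.8, 0.0]
width: 0.042
gripper_force: 0.0
time: 7.7
tcp_pos: [0.6391, 0.1007, 0.0298]
eef_rot: [0.737, 0.676, 0.0, 0.0]
ft_force: [-0.4, 0.9, 1.4]
width: 0.0188
gripper_force: 30.0
time: 8.2
tcp_pos: [0.6417, 0.1003, 0.2152]
eef_rot: [0.737, 0.676, 0.004, 0.002]
ft_force: [0.7, -1.2, -0.9]
width: 0.0194
gripper_force: 30.0
[-447.  -28.   14.] [  0.5  -0.1 -10. ] rows~ 10.8
[-418.  -31.   14.] [  0.5  -0.1 -10. ] rows~ 10.0
[-388.  -33.   14.] [  0.5  -0.1 -10. ] rows~ 9.3
```

```bash
python3 -m inch '[-421,-62,14,0,0,-10,-421,-62,14,0,0,-10,-421,-62,14,0,0,-10,-421,-62,14,0,0,-10,-421,-62,14,0,0,-10,-421,-62,14,0,0,-10,-421,-62,14,0,0,-10,-421,-62,14,0,0,-10,-421,-62,14,0,0,-10,-421,-62,14,0,0,-10,-421,-62,14,0,0,-10,-421,-62,14,0,0,-10,-421,-62,14,0,0,-10]'; python3 - <<'E'
from h import *
print(robot.sense()['joint_pos'].round(2),robot.sense()['width'])
go(.545,-.316,.098,-85)
im,ct=snap('wrist','w5.png');cv2.imwrite('pics/w5b.png',im)
im,ct=snap('scene','s5.png'); blobs(im,*ct,ROI)
E
```

```text
time: 9.28
tcp_pos: [0.5397, -0.3133, 0.1941]
eef_rot: [0.676, 0.737, -0.0, -0.001]
ft_force: [0.2, 1.5, -1.3]
width: 0.0193
gripper_force: 30.0
[-0.05  0.51  0.72  1.75 -0.39  1.04  0.89] 0.01926605681942598
[-3.  5. 96.] [-0.1 -0.1 -0.1] rows~ 2.3
c 567 105 len 78 wid 32 axis deg 43 px [335. 265.]
c 713 72 len 171 wid 12 axis deg 88 px [271. 282.]
c 506 113 len 47 wid 38 axis deg 59 px [361. 256.]
c 650 12 len 81 wid 31 axis deg 73 px [284. 247.]
c 564 12 len 81 wid 32 axis deg 52 px [317. 233.]
c 492 5 len 77 wid 41 axis deg 60 px [344. 218.]
c 633 -80 len 57 wid 33 axis deg 93 px [274. 214.]
c 561 -78 len 58 wid 50 axis deg 174 px [301. 203.]
c 495 -61 len 74 wid 33 axis deg 92 px [328. 199.]
```

View pics/w5b.png

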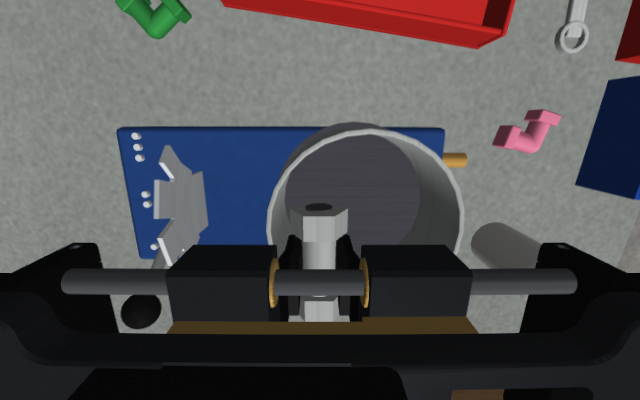

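The union is held over the pot. The rim passes (268,215), (358,129) and (463,220), and the lever knob stands on the stop side at (141,310).

```bash
python3 -c "
from h import *
from scipy.optimize import least_squares as ls
c,_=cam('wrist');T=np.load('pics/w5.png.npz')['T']
P=np.array([at(c,T,*q,.135)[:2] for q in [(268,215),(358,129),(463,220),(300,152),(420,146)]])
print(ls(lambda p:np.hypot(*(P-p[:2]).T)-p[2],[.57,-.31,.075]).x)
print('knob',at(c,T,141,310,.146))"
python3 -m inch '[-3,5,40,0,0,0,-3,5,80,0,0,0,-3,5,96,0,0,0,-3,5,96,0,0,0]'; python3 -m inch '[0,0,0,0,0,0,0,0,0,0,0,0,0,0,0,0,0,0,0,0,0,0,0,0]' 32;  python3 -m inch '[0,0,-40,0,0,0,0,0,-80,0,0,0,0,0,-120,0,0,0,0,0,-120,0,0,0]'; python3 -c "
from h import *
go(.652,.009,.14,-107)"
```

```text
[ 0.57387889 -0.31234804  0.07360726]
knob [ 0.40566625 -0.39015881  0.146     ]
time: 9.72
tcp_pos: [0.5443, -0.3112, 0.0945]
eef_rot: [0.674, 0.739, -0.001, -0.005]
ft_force: [-0.2, -0.1, -2.4]
width: 0.0192
gripper_force: 30.0
time: 10.05
tcp_pos: [0.5471, -0.3165, 0.1016]
eef_rot: [0.675, 0.738, 0.001, 0.002]
ft_force: [-0.7, -0.2, 1.0]
width: 0.0306
gripper_force: 0.0
time: 10.38
tcp_pos: [0.5493, -0.3197, 0.2292]
eef_rot: [0.676, 0.737, 0.002, 0.008]
ft_force: [1.1, -1.1, -0.2]
width: 0.0321
gripper_force: 0.0
[319. 130.  88.] [ 0.9  0.3 22. ] rows~ 8.5
```

```bash
python3 -m inch '[319,130,88,0,0,-22,319,130,88,0,0,22,319,130,88,0,0,22,319,130,88,0,0,22,319,130,88,0,0,22,319,130,88,0,0,22,319,130,88,0,0,22,319,130,88,0,0,22,319,130,88,0,0,22,319,130,88,0,0,22,319,130,88,0,0,22,319,130,88,0,0,22]' 42; python3 - <<'E'
from h import *
im,ct=snap('wrist','w6.png'); blobs(im,*ct,[(.44,-.11),(.69,-.11),(.69,.14),(.45,.14)])
go(.652,.009,.030,-107)
E
```

```text
time: 11.38
tcp_pos: [0.6476, 0.0117, 0.1325]
eef_rot: [0.804, 0.594, 0.0, 0.001]
ft_force: [0.3, -0.3, -0.3]
width: 0.042
gripper_force: 0.0
c 571 -30 len 238 wid 142 axis deg 0 px [261. 279.]
c 650 5 len 72 wid 32 axis deg 73 px [323. 210.]
c 508 105 len 51 wid 37 axis deg 179 px [138. 156.]
c 567 99 len 71 wid 32 axis deg 43 px [202. 140.]
[ -0.   5. 103.] [ 0.1  0.  -0.1] rows~ 2.5
```

```bash
python3 -m inch '[-1,4,40,0,0,0,-1,4,80,0,0,0,-1,4,103,0,0,0,-1,4,103,0,0,0,-1,4,103,0,0,0]' && python3 -m inch '[0,0,0,0,0,0,0,0,0,0,0,0,0,0,0,0,0,0,0,0,0,0,0,0,0,0,0,0,0,0,0,0,0,0,0,0]' 0; python3 -m inch '[0,0,-40,0,0,0,0,0,-80,0,0,0,0,0,-120,0,0,0,0,0,-160,0,0,0,0,0,-180,0,0,0,0,0,-180,0,0,0]'; python3 -c "
from h import *
go(.574,-.312,.2,-85);go(.604,-.310,.2,-85)"
```

```text
time: 11.85
tcp_pos: [0.6512, 0.0081, 0.0294]
eef_rot: [0.805, 0.593, 0.0, 0.001]
ft_force: [-0.3, -0.0, 0.6]
width: 0.0418
gripper_force: 0.0
time: 12.35
tcp_pos: [0.6509, 0.011, 0.0287]
eef_rot: [0.804, 0.595, 0.0, 0.0]
ft_force: [0.2, -0.8, 1.0]
width: 0.0193
gripper_force: 30.0
time: 12.85
tcp_pos: [0.6538, 0.0103, 0.2142]
eef_rot: [0.804, 0.595, 0.004, 0.003]
ft_force: [0.7, -0.9, -1.1]
width: 0.0191
gripper_force: 30.0
[-332.   18.   13.] [  0.6  -0.1 -22. ] rows~ 8.0
[-321.   46.   13.] [  0.6  -0.1 -22. ] rows~ 7.8
```

```bash
python3 -m inch '[-321,46,13,0,0,-22,-321,46,13,0,0,-22,-321,46,13,0,0,-22,-321,46,13,0,0,-22,-321,46,13,0,0,-22,-321,46,13,0,0,-22,-321,46,13,0,0,-22,-321,46,13,0,0,-22,-321,46,13,0,0,-22,-321,46,13,0,0,-22,-321,46,13,0,0,-22]'; python3 -c "
from h import *
go(.604,-.310,.098,-85);print(robot.sense()['width'])"
```

```text
time: 13.77
tcp_pos: [0.601, -0.3083, 0.194]
eef_rot: [0.675, 0.737, 0.0, -0.001]
ft_force: [1.4, 1.3, -1.2]
width: 0.0192
gripper_force: 30.0
[-2.  3. 96.] [-0.1 -0.1  0. ] rows~ 2.3
0.019185333138158196
```

```bash

python3 -m inch '[-2,3,40,0,0,0,-2,3,80,0,0,0,-2,3,96,0,0,0,-2,3,96,0,0,0,-2,3,96,0,0,0]'; python3 -m inch '[0,0,0,0,0,0,0,0,0,0,0,0,0,0,0,0,0,0,0,0,0,0,0,0]' 32;  python3 -m inch '[0,0,-40,0,0,0,0,0,-80,0,0,0,0,0,-120,0,0,0,0,0,-120,0,0,0]' | grep tcp; python3 - <<'E'
from h import *
go(.569,.011,.14,-128)
im,ct=snap('scene','s7.png'); blobs(im,*ct,ROI)
E
```

```text
time: 14.18
tcp_pos: [0.6049, -0.3088, 0.0985]
eef_rot: [0.674, 0.738, -0.0, -0.001]
ft_force: [-0.4, 0.5, -0.7]
width: 0.0191
gripper_force: 30.0
time: 14.52
tcp_pos: [0.6052, -0.3114, 0.1012]
eef_rot: [0.675, 0.738, 0.001, 0.001]
ft_force: [0.4, 0.1, -0.8]
width: 0.0311
gripper_force: 0.0
tcp_pos: [0.6077, -0.3147, 0.2295]
[329. -11.  87.] [ 0.9  0.2 43. ] rows~ 8.2
c 567 105 len 78 wid 32 axis deg 43 px [335. 265.]
c 506 113 len 47 wid 38 axis deg 59 px [361. 256.]
c 711 54 len 209 wid 13 axis deg 87 px [269. 275.]
c 564 12 len 81 wid 32 axis deg 52 px [317. 233.]
c 492 5 len 77 wid 41 axis deg 60 px [344. 218.]
c 633 -80 len 57 wid 33 axis deg 93 px [274. 214.]
c 561 -78 len 58 wid 50 axis deg 174 px [301. 203.]
c 495 -61 len 74 wid 33 axis deg 92 px [328. 199.]
```

```bash
python3 -m inch '[329,-11,87,0,0,43,329,-11,87,0,0,43,329,-11,87,0,0,43,329,-11,87,0,0,43,329,-11,87,0,0,43,329,-11,87,0,0,43,329,-11,87,0,0,43,329,-11,87,0,0,43,329,-11,87,0,0,43,329,-11,87,0,0,43,329,-11,87,0,0,43]' 42; python3 - <<'E'
from h import *
im,ct=snap('wrist','w8.png'); blobs(im,*ct,[(.44,-.11),(.69,-.11),(.69,.14),(.45,.14)])
go(.568,.010,.030,-128)
E
```

```text
time: 15.82
tcp_pos: [0.5644, 0.0154, 0.1324]
eef_rot: [0.899, 0.439, -0.0, 0.0]
ft_force: [-0.2, -1.0, 0.2]
width: 0.0418
gripper_force: 0.0
c 458 -96 len 33 wid 16 axis deg 142 px [304. 339.]
c 509 -38 len 195 wid 100 axis deg 138 px [305. 276.]
c 621 -81 len 58 wid 41 axis deg 3 px [424. 248.]
c 564 4 len 73 wid 32 axis deg 52 px [324. 213.]
c 507 105 len 47 wid 37 axis deg 179 px [207. 170.]
c 568 100 len 68 wid 32 axis deg 43 px [261. 130.]
[ -1.   5. 103.] [ 0.1  0.  -0.1] rows~ 2.5
```

```bash
python3 -m inch '[-2,4,40,0,0,0,-3,4,80,0,0,0,-3,4,103,0,0,0,-3,4,103,0,0,0,-3,4,103,0,0,0]' | grep tcp && python3 -m inch '[0,0,0,0,0,0,0,0,0,0,0,0,0,0,0,0,0,0,0,0,0,0,0,0,0,0,0,0,0,0,0,0,0,0,0,0]' 0; python3 -m inch '[0,0,-40,0,0,0,0,0,-80,0,0,0,0,0,-120,0,0,0,0,0,-160,0,0,0,0,0,-180,0,0,0,0,0,-180,0,0,0]'; python3 -c "
from h import *
go(.577,-.312,.2,-85)"
```

```text
tcp_pos: [0.5666, 0.0073, 0.0299]
time: 16.78
tcp_pos: [0.566, 0.0107, 0.0298]
eef_rot: [0.899, 0.439, 0.0, 0.0]
ft_force: [0.2, -0.1, 1.7]
width: 0.0193
gripper_force: 30.0
time: 17.28
tcp_pos: [0.5685, 0.0104, 0.2142]
eef_rot: [0.899, 0.439, 0.004, 0.001]
ft_force: [0.5, 0.3, -1.6]
width: 0.019
gripper_force: 30.0
[-249.  205.   14.] [  0.5  -0.2 -43. ] rows~ 7.7
```

```bash
python3 -m inch '[-249,205,14,0,0,-43,-249,205,14,0,0,-43,-249,205,14,0,0,-43,-249,205,14,0,0,-43,-249,205,14,0,0,-43,-249,205,14,0,0,-43,-249,205,14,0,0,-43,-249,205,14,0,0,-43,-249,205,14,0,0,-43,-249,205,14,0,0,-43,-249,205,14,0,0,-43]'; python3 - <<'E'
from h import *
go(.575,-.312,.1,-85);print(robot.sense()['width'])
im,ct=snap('wrist','w9.png'); a,_=snap('scene','s9.png')
cv2.imwrite('pics/p9.png',np.hstack([cv2.resize(im[100:300,220:480],(520,400)),cv2.resize(a[70:190,200:284],(280,400),interpolation=3)]))
E
```

```text
time: 18.2
tcp_pos: [0.5739, -0.3103, 0.1939]
eef_rot: [0.675, 0.738, 0.0, -0.002]
ft_force: [-0.5, 0.7, -0.7]
width: 0.019
gripper_force: 30.0
[-2.  1. 94.] [-0.1 -0.1  0. ] rows~ 2.3
0.01902300555664121
```

View pics/p9.png

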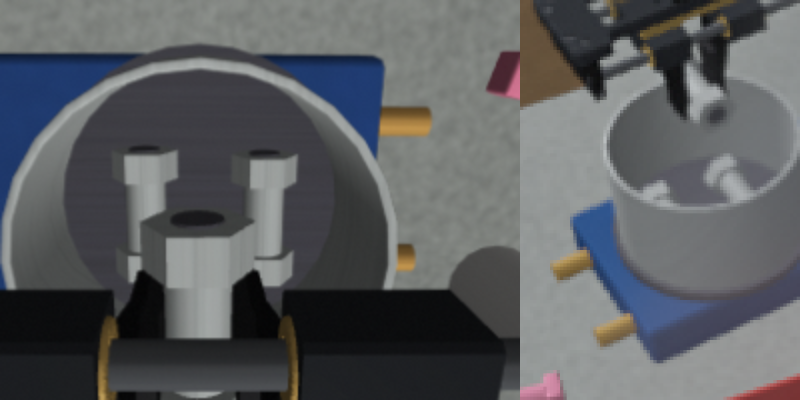

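The two unions lie neatly in the pot, at (145,210) and (265,210), and the held one is centred between them at (197,270). Release.

```bash

python3 -m inch '[-2,1,40,0,0,0,-2,1,80,0,0,0,-2,1,94,0,0,0,-2,1,94,0,0,0,-2,1,94,0,0,0]'|grep -E "tcp|force"; python3 -m inch '[0,0,0,0,0,0,0,0,0,0,0,0,0,0,0,0,0,0,0,0,0,0,0,0]' 32|grep width;  python3 -m inch '[0,0,-40,0,0,0,0,0,-80,0,0,0,0,0,-120,0,0,0,0,0,-120,0,0,0]' | grep tcp; python3 - <<'E'
from h import *
go(.571,.103,.14,-137)
im,ct=snap('scene','s10.png'); blobs(im,*ct,ROI)
E
```

```text
tcp_pos: [0.5759, -0.3126, 0.1017]
ft_force: [-0.2, -0.6, -1.2]
gripper_force: 30.0
width: 0.0308
tcp_pos: [0.5787, -0.3172, 0.231]
[420.  28.  88.] [ 0.9  0.1 52. ] rows~ 10.3
c 567 105 len 78 wid 32 axis deg 43 px [335. 265.]
c 506 113 len 47 wid 38 axis deg 59 px [361. 256.]
c 712 58 len 200 wid 13 axis deg 87 px [269. 277.]
c 492 5 len 77 wid 41 axis deg 60 px [344. 218.]
c 633 -80 len 57 wid 33 axis deg 93 px [274. 214.]
c 561 -78 len 58 wid 50 axis deg 174 px [301. 203.]
c 495 -61 len 74 wid 33 axis deg 92 px [328. 199.]
```

```bash
python3 -m inch '[420,28,88,0,0,52,420,28,88,0,0,52,420,28,88,0,0,52,420,28,88,0,0,52,420,28,88,0,0,52,420,28,88,0,0,52,420,28,88,0,0,52,420,28,88,0,0,52,420,28,88,0,0,52,420,28,88,0,0,52,420,28,88,0,0,52,420,28,88,0,0,52,420,28,88,0,0,52]' 42; python3 - <<'E'
from h import *
im,ct=snap('wrist','w11.png'); blobs(im,*ct,[(.44,-.11),(.69,-.11),(.69,.15),(.45,.15)])
go(.570,.102,.030,-137)
E
```

```text
time: 20.52
tcp_pos: [0.5661, 0.1077, 0.133]
eef_rot: [0.93, 0.368, -0.001, 0.0]
ft_force: [0.7, -0.5, -0.0]
width: 0.0422
gripper_force: 0.0
c 478 -67 len 149 wid 78 axis deg 134 px [379. 350.]
c 473 137 len 29 wid 27 axis deg 178 px [230. 255.]
c 552 3 len 296 wid 101 axis deg 128 px [376. 280.]
c 566 98 len 72 wid 32 axis deg 43 px [325. 211.]
c 644 149 len 84 wid 6 axis deg 178 px [347. 110.]
[ -0.   5. 104.] [ 0.  0. -0.] rows~ 2.5
```

```bash
python3 -m inch '[-1,5,40,0,0,0,-1,5,80,0,0,0,-1,5,103,0,0,0,-1,5,103,0,0,0,-1,5,103,0,0,0]' | grep tcp && python3 -m inch '[0,0,0,0,0,0,0,0,0,0,0,0,0,0,0,0,0,0,0,0,0,0,0,0,0,0,0,0,0,0,0,0,0,0,0,0]' 0; python3 -m inch '[0,0,-40,0,0,0,0,0,-80,0,0,0,0,0,-120,0,0,0,0,0,-160,0,0,0,0,0,-190,0,0,0,0,0,-190,0,0,0]'; python3 -c "
from h import *
go(.557,-.313,.22,-85)"
```

```text
tcp_pos: [0.5697, 0.0996, 0.0306]
time: 21.48
tcp_pos: [0.5693, 0.103, 0.0309]
eef_rot: [0.93, 0.367, 0.0, -0.0]
ft_force: [-0.9, -1.1, 1.5]
width: 0.019
gripper_force: 30.0
time: 21.98
tcp_pos: [0.5728, 0.1026, 0.2266]
eef_rot: [0.93, 0.367, 0.006, 0.001]
ft_force: [1.0, 0.3, -0.6]
width: 0.0189
gripper_force: 30.0
[-295.  293.    5.] [  0.5  -0.4 -52. ] rows~ 10.0
```

```bash
python3 -m inch '[-295,293,5,0,0,-52,-295,293,5,0,0,-52,-295,293,5,0,0,-52,-295,293,5,0,0,-52,-295,293,5,0,0,-52,-295,293,5,0,0,-52,-295,293,5,0,0,-52,-295,293,5,0,0,-52,-295,293,5,0,0,-52,-295,293,5,0,0,-52,-295,293,5,0,0,-52,-295,293,5,0,0,-52,-295,293,5,0,0,-52]'; python3 - <<'E'
from h import *
go(.558,-.313,.112,-85);print(robot.sense()['width'])
im,ct=snap('wrist','w12.png'); a,_=snap('scene','s12.png')
cv2.imwrite('pics/p12.png',np.hstack([cv2.resize(im[100:300,220:480],(520,400)),cv2.resize(a[70:190,200:284],(280,400),interpolation=3)]))
E
```

```text
time: 23.07
tcp_pos: [0.5531, -0.3119, 0.2143]
eef_rot: [0.676, 0.737, 0.0, -0.001]
ft_force: [0.4, 0.7, -1.5]
width: 0.0197
gripper_force: 30.0
[ -2.   5. 102.] [-0.1 -0.1 -0. ] rows~ 2.5
0.01966149998802268
```

View pics/p12.png

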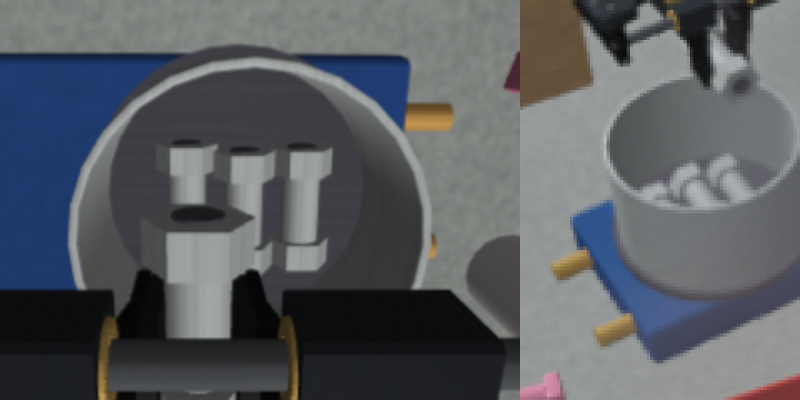

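Three unions lie side by side on the pot floor, at (187,175), (247,205) and (300,205), and the held one is above them. Lay it on top.

```bash

python3 -m inch '[-2,5,40,0,0,0,-2,5,80,0,0,0,-2,5,102,0,0,0,-2,5,102,0,0,0,-2,5,102,0,0,0]'|grep -E "tcp|force"; python3 -m inch '[0,0,0,0,0,0,0,0,0,0,0,0,0,0,0,0,0,0,0,0,0,0,0,0]' 32|grep width;  python3 -m inch '[0,0,-40,0,0,0,0,0,-80,0,0,0,0,0,-120,0,0,0,0,0,-120,0,0,0]' | grep tcp; python3 - <<'E'
from h import *
go(.497,-.067,.14,-88)
im,ct=snap('scene','s13.png'); blobs(im,*ct,ROI)
E
```

```text
tcp_pos: [0.5589, -0.3121, 0.1127]
ft_force: [0.2, 0.2, -0.1]
gripper_force: 30.0
width: 0.0306
tcp_pos: [0.5618, -0.3177, 0.2429]
[256. -44. 100.] [0.8 0.5 3. ] rows~ 6.7
c 713 72 len 171 wid 12 axis deg 88 px [271. 282.]
c 506 113 len 47 wid 38 axis deg 59 px [361. 256.]
c 492 5 len 77 wid 41 axis deg 60 px [344. 218.]
c 633 -80 len 57 wid 33 axis deg 93 px [274. 214.]
c 561 -78 len 58 wid 50 axis deg 174 px [301. 203.]
c 495 -61 len 74 wid 33 axis deg 92 px [328. 199.]
```

```bash
python3 -m inch '[256,-44,100,0,0,3,256,-44,100,0,0,3,256,-44,100,0,0,3,256,-44,100,0,0,3,256,-44,100,0,0,3,256,-44,100,0,0,3,256,-44,100,0,0,3,256,-44,100,0,0,3,256,-44,100,0,0,3]' 36; python3 - <<'E'
from h import *
im,ct=snap('wrist','w14.png'); blobs(im,*ct,[(.44,-.11),(.69,-.11),(.69,.15),(.45,.15)])
go(.497,-.070,.030,-88)
E
```

```text
time: 25.05
tcp_pos: [0.4915, -0.061, 0.1327]
eef_rot: [0.693, 0.721, -0.0, -0.001]
ft_force: [0.0, -1.0, 0.0]
width: 0.0359
gripper_force: 0.0
c 457 -98 len 17 wid 11 axis deg 176 px [282. 243.]
c 588 -84 len 130 wid 42 axis deg 1 px [416. 238.]
c 496 -70 len 67 wid 32 axis deg 92 px [324. 216.]
c 489 -1 len 50 wid 49 axis deg 108 px [322. 141.]
c 508 96 len 41 wid 25 axis deg 2 px [346.  14.]
[ -7.   4. 103.] [-0.   0.   0.1] rows~ 2.5
```

```bash
python3 -m inch '[-5,4,40,0,0,0,-6,4,80,0,0,0,-6,4,103,0,0,0,-6,4,103,0,0,0,-6,4,103,0,0,0]' | grep tcp && python3 -m inch '[0,0,0,0,0,0,0,0,0,0,0,0,0,0,0,0,0,0,0,0,0,0,0,0,0,0,0,0,0,0,0,0,0,0,0,0]' 0; python3 -m inch '[0,0,-40,0,0,0,0,0,-80,0,0,0,0,0,-120,0,0,0,0,0,-160,0,0,0,0,0,-190,0,0,0,0,0,-190,0,0,0]'; python3 -c "
from h import *
go(.592,-.311,.22,-85)"
```

```text
tcp_pos: [0.4972, -0.0712, 0.0303]
time: 26.02
tcp_pos: [0.4967, -0.069, 0.0309]
eef_rot: [0.695, 0.719, 0.0, 0.0]
ft_force: [-1.7, -0.5, 4.2]
width: 0.0191
gripper_force: 30.0
time: 26.52
tcp_pos: [0.5002, -0.0693, 0.226]
eef_rot: [0.694, 0.72, 0.005, 0.004]
ft_force: [1.7, 0.2, -1.5]
width: 0.0191
gripper_force: 30.0
[-245.   83.    7.] [ 0.7 -0.1 -3. ] rows~ 6.2
```

```bash
python3 -m inch '[-245,83,7,0,0,-3,-245,83,7,0,0,-3,-245,83,7,0,0,-3,-245,83,7,0,0,-3,-245,83,7,0,0,-3,-245,83,7,0,0,-3,-245,83,7,0,0,-3,-245,83,7,0,0,-3,-245,83,7,0,0,-3]'; python3 - <<'E'
from h import *
go(.592,-.311,.112,-85);print(robot.sense()['width'])
im,ct=snap('wrist','w15.png'); a,_=snap('scene','s15.png')
cv2.imwrite('pics/p15.png',np.hstack([cv2.resize(im[100:300,220:480],(520,400)),cv2.resize(a[70:190,200:284],(280,400),interpolation=3)]))
E
```

```text
time: 27.27
tcp_pos: [0.5875, -0.3104, 0.2119]
eef_rot: [0.676, 0.737, -0.0, -0.001]
ft_force: [-0.2, 0.3, -0.9]
width: 0.0191
gripper_force: 30.0
[ -1.   5. 100.] [-0.1 -0.1 -0. ] rows~ 2.4
0.019128534787948133
```

View pics/p15.png

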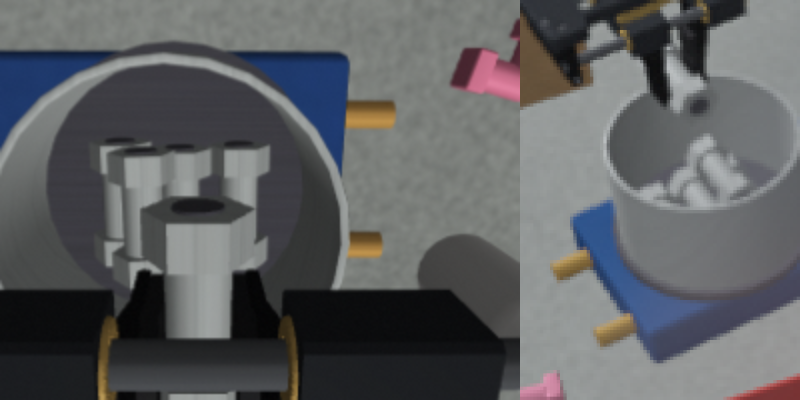

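```bash

python3 -m inch '[-1,5,40,0,0,0,-1,5,80,0,0,0,-1,5,100,0,0,0,-1,5,100,0,0,0,-1,5,100,0,0,0]'|grep -E "tcp|force"; python3 -m inch '[0,0,0,0,0,0,0,0,0,0,0,0,0,0,0,0,0,0,0,0,0,0,0,0]' 32|grep width;  python3 -m inch '[0,0,-40,0,0,0,0,0,-80,0,0,0,0,0,-120,0,0,0,0,0,-140,0,0,0,0,0,-140,0,0,0]' 50| grep tcp; python3 - <<'E'
from h import *
go(.52,.10,.26,-85);go(.412,.337,.26,-85)
im,ct=snap('scene','s16.png'); blobs(im,*ct,ROI)
E
```

```text
tcp_pos: [0.5933, -0.3091, 0.113]
ft_force: [0.3, -0.9, -0.8]
gripper_force: 30.0
width: 0.0308
tcp_pos: [0.5952, -0.3138, 0.2606]
[419. -39.  -2.] [ 0.6  0.3 -0. ] rows~ 10.1
[ 664. -126.   -5.] [ 0.6  0.3 -0. ] rows~ 16.2
c 506 113 len 47 wid 38 axis deg 59 px [361. 256.]
c 712 58 len 200 wid 13 axis deg 87 px [269. 277.]
c 492 5 len 77 wid 41 axis deg 60 px [344. 218.]
c 633 -80 len 57 wid 32 axis deg 94 px [274. 214.]
c 561 -78 len 58 wid 50 axis deg 174 px [301. 203.]
```

```bash
python3 -m inch '[560,-115,-4,0,0,0,560,-115,-4,0,0,0,560,-115,-4,0,0,0,560,-115,-4,0,0,0,560,-115,-4,0,0,0,560,-115,-4,0,0,0,560,-115,-4,0,0,0,560,-115,-4,0,0,0,560,-115,-4,0,0,0,560,-115,-4,0,0,0,560,-115,-4,0,0,0,560,-115,-4,0,0,0,560,-115,-4,0,0,0,560,-115,-4,0,0,0,560,-115,-4,0,0,0,560,-115,-4,0,0,0,560,-115,-4,0,0,0]' 50; python3 - <<'E'
from h import *
im,ct=snap('wrist','w17.png')
u,v=proj(*ct,[.412,.337,.053]);print(u,v)
h=cv2.cvtColor(im,cv2.COLOR_BGR2HSV)
# disc: bright grey blob; knob: dark blob inside
u,v=int(u),int(v); sub=np.zeros(im.shape[:2],np.uint8); sub[max(0,v-45):v+45,max(0,u-45):u+45]=1
m=((h[...,2]<70)&(sub>0)).astype(np.uint8)
for k in cv2.findContours(m,0,1)[0]:
    if cv2.contourArea(k)>30: print('dark',cv2.minEnclosingCircle(k),cv2.boundingRect(k))
g=((h[...,2]>110)&(h[...,1]<60)).astype(np.uint8); n,l,st,ce=cv2.connectedComponentsWithStats(g)
for i in range(1,n):
    if st[i,4]>1500: print('light',st[i],ce[i].round(1), at(*ct,*ce[i],.017).round(4))
cv2.imwrite('pics/c17.png',im)
E
```

```text
time: 30.0
tcp_pos: [0.4294, 0.2355, 0.2568]
eef_rot: [0.676, 0.737, -0.001, 0.0]
ft_force: [0.1, -0.9, 0.1]
width: 0.0498
gripper_force: 0.0
311.2567351019381 98.17525253575273
dark ((312.5, 100.07142639160156), 11.350279808044434) (302, 89, 22, 23)
light [     0      0    640    273 130998] [295.  122.5] [0.3923 0.3084 0.017 ]
```

View pics/c17.png

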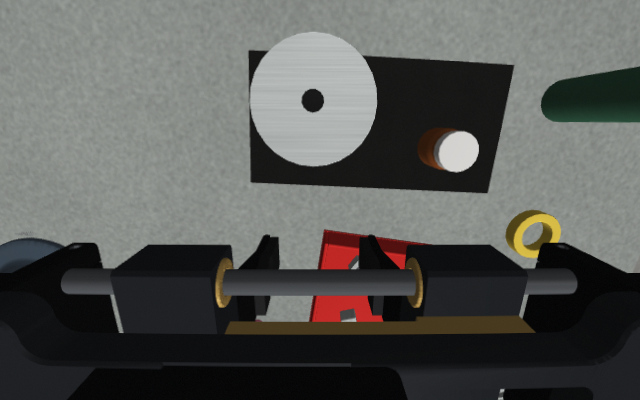

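The cover's knob is at (312,100) in the middle of the disc. The jar (450,150) and the tape (533,234) are where they were.

```bash
python3 - <<'E'
from h import *
c,T=cam('wrist'); p=at(c,T,312.5,100,.052); print(p, at(c,T,313,99.5,.017))
go(p[0],p[1],.12,-85); go(p[0],p[1],.052,-85)
E
```

```text
[0.41414766 0.33481146 0.052     ] [0.41377425 0.33795768 0.017     ]
[101.  -7. 137.] [-0.1  0.1 -0.1] rows~ 4.1
[101.  -7. 205.] [-0.1  0.1 -0.1] rows~ 5.5
```

```bash
python3 -m inch '[101,-7,0,0,0,0,101,-7,0,0,0,0,101,-7,0,0,0,0,101,-7,60,0,0,0,101,-7,120,0,0,0,101,-7,160,0,0,0,101,-7,190,0,0,0,101,-7,205,0,0,0,101,-7,205,0,0,0,101,-7,205,0,0,0]' 46 && python3 -m inch '[0,0,0,0,0,0,0,0,0,0,0,0,0,0,0,0,0,0,0,0,0,0,0,0,0,0,0,0,0,0,0,0,0,0,0,0]' 0;python3 -m inch '[0,0,-20,0,0,0,0,0,-40,0,0,0,0,0,-70,0,0,0,0,0,-70,0,0,0,0,0,-70,0,0,0]'
```

```text
time: 30.88
tcp_pos: [0.414, 0.3343, 0.0516]
eef_rot: [0.676, 0.736, -0.002, 0.0]
ft_force: [0.3, -0.8, -0.0]
width: 0.0462
gripper_force: 0.0
time: 31.38
tcp_pos: [0.4139, 0.3374, 0.0543]
eef_rot: [0.675, 0.738, 0.001, -0.001]
ft_force: [-2.4, 0.1, 8.7]
width: 0.0247
gripper_force: 30.0
time: 31.8
tcp_pos: [0.4144, 0.3375, 0.1241]
eef_rot: [0.675, 0.738, 0.002, -0.0]
ft_force: [-0.8, 0.2, -2.9]
width: 0.0246
gripper_force: 30.0
```

```bash
python3 -m inch '[0,0,-40,0,0,0,0,0,-80,0,0,0,0,0,-120,0,0,0,0,0,-140,0,0,0,0,0,-140,0,0,0]'; python3 -c "
from h import *
go(.574,-.312,.255,-85)"
```

```text
time: 32.22
tcp_pos: [0.4156, 0.3379, 0.2662]
eef_rot: [0.675, 0.738, 0.004, -0.0]
ft_force: [0.1, 0.2, -2.9]
width: 0.0245
gripper_force: 30.0
[-661.  101.    8.] [ 0.3 -0.3  0. ] rows~ 16.0
```

```bash
python3 -m inch '[-30,5,4,0,0,0,-65,10,4,0,0,0,-100,15,4,0,0,0,-135,20,4,0,0,0,-170,26,4,0,0,0,-205,31,4,0,0,0,-240,37,4,0,0,0,-275,42,4,0,0,0,-310,47,4,0,0,0,-345,53,4,0,0,0,-380,58,4,0,0,0,-415,63,4,0,0,0,-450,69,4,0,0,0,-485,74,4,0,0,0,-520,79,4,0,0,0,-550,84,4,0,0,0,-580,89,4,0,0,0,-610,93,4,0,0,0,-640,98,4,0,0,0,-661,101,4,0,0,0]'; python3 -m inch '[0,0,0,0,0,0,0,0,0,0,0,0]' ; python3 - <<'E'
from h import *
go(.574,-.312,.181,-85)
im,ct=snap('scene','s18.png'); b,_=snap('side','d18.png')
cv2.imwrite('pics/p18.png',np.hstack([cv2.resize(im[40:190,190:350],(400,375)),cv2.resize(b[200:350,350:510],(400,375),interpolation=3)]))
E
```

```text
time: 33.88
tcp_pos: [0.5712, -0.3153, 0.2552]
eef_rot: [0.676, 0.737, -0.001, -0.002]
ft_force: [0.4, 0.1, -1.5]
width: 0.0246
gripper_force: 30.0
time: 34.05
tcp_pos: [0.5708, -0.3138, 0.2555]
eef_rot: [0.677, 0.736, -0.001, -0.002]
ft_force: [0.3, -0.3, -3.1]
width: 0.0246
gripper_force: 30.0
[ 1.  4. 74.] [-0.3 -0.1 -0.1] rows~ 1.8
```

View pics/p18.png

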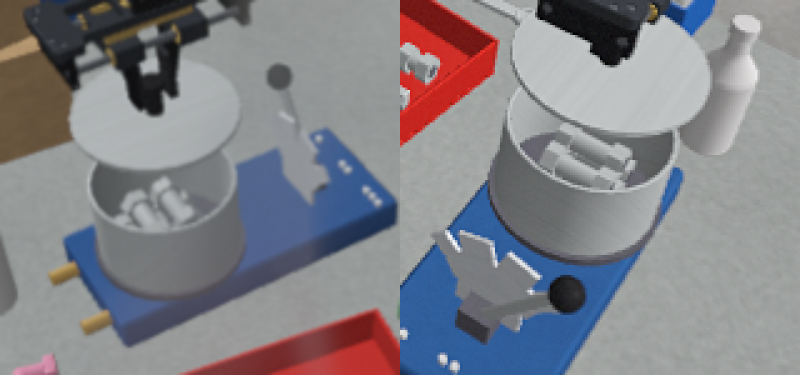

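The cover hangs level over the pot at (155,115) and the unions lie below the rim. Lowering.

```bash
python3 -m inch '[1,4,20,0,0,0,1,4,40,0,0,0,1,4,55,0,0,0,1,4,65,0,0,0,1,4,70,0,0,0,1,4,70,0,0,0]' | grep -E "tcp|ft"; python3 -m inch '[0,0,2,0,0,0,0,0,4,0,0,0,0,0,4,0,0,0]'| grep -E "tcp|ft";python3 -m inch '[0,0,2,0,0,0,0,0,2,0,0,0]'| grep -E "tcp|ft"
```

```text
tcp_pos: [0.576, -0.3103, 0.1872]
ft_force: [0.3, 0.3, -1.8]
tcp_pos: [0.5765, -0.3118, 0.185]
ft_force: [-0.5, -0.0, -3.3]
tcp_pos: [0.5763, -0.3117, 0.1826]
ft_force: [-0.7, 0.6, -1.7]
```

```bash
for i in 1 2; do :; done; python3 -m inch '[0,0,2,0,0,0,0,0,2,0,0,0]'| grep -E "tcp|ft";python3 -m inch '[0,0,2,0,0,0,0,0,2,0,0,0]'| grep -E "tcp|ft";python3 -m inch '[0,0,1,0,0,0,0,0,1,0,0,0]'| grep -E "tcp|ft"
```

```text
tcp_pos: [0.5762, -0.3116, 0.1803]
ft_force: [-1.2, 0.6, -2.1]
tcp_pos: [0.5764, -0.3118, 0.1785]
ft_force: [-0.2, 0.1, -1.7]
tcp_pos: [0.5764, -0.3118, 0.1784]
ft_force: [-0.9, 2.0, 2.4]
```

```bash
python3 -m inch '[0,0,0,0,0,0,0,0,0,0,0,0,0,0,0,0,0,0,0,0,0,0,0,0,0,0,0,0,0,0]' 46 | grep -E "tcp|ft|width";python3 -m inch '[0,0,-20,0,0,0,0,0,-60,0,0,0,0,0,-90,0,0,0,0,0,-90,0,0,0]'| grep -E "tcp|ft"; python3 - <<'E'
from h import *
print(robot.sense()['joint_pos'].round(2))
im,ct=snap('scene','s19.png');b,_=snap('side','d19.png')
# knob stop pose y: push from -y side with closed fingers
for ph in(5,-85,-175): go(.409,-.45,.26,ph)
E
```

```text
tcp_pos: [0.5763, -0.3117, 0.1773]
ft_force: [0.1, 1.0, -0.6]
width: 0.0442
tcp_pos: [0.5785, -0.3145, 0.2742]
ft_force: [1.0, -1.5, -0.3]
[-0.15  0.53  0.88  1.59 -0.43  1.22  0.9 ]
[-123. -179.    8.] [  0.1   0.2 -90. ] rows~ 12.6
[-123. -179.    8.] [0.1 0.1 0. ] rows~ 5.2
[-123. -179.    8.] [ 0.2 -0.1 90. ] rows~ 12.6
```

```bash
python3 -m inch '[-113,-180,8,0,0,0,-113,-180,8,0,0,0,-113,-180,8,0,0,0,-113,-180,8,0,0,0,-113,-180,8,0,0,0,-113,-180,8,0,0,0,-113,-180,8,0,0,0]' 0|grep -E "tcp|ft|width"; python3 - <<'E'
from h import *
go(.409,-.440,.162,-85);go(.402,-.3515,.162,-85)
E
```

```text
tcp_pos: [0.4029, -0.4417, 0.2586]
ft_force: [0.3, 0.8, -0.4]
width: 0.0073
[ 1.  6. 97.] [-0.1 -0.1 -0.4] rows~ 2.3
[90.  7. 97.] [-0.1 -0.1 -0.4] rows~ 3.2
```

```bash
python3 -m inch '[0,6,40,0,0,0,0,6,80,0,0,0,0,6,97,0,0,0,0,6,97,0,0,0,0,6,97,0,0,0,20,6,97,0,0,0,32,6,97,0,0,0,42,6,97,0,0,0,52,7,97,0,0,0,62,7,97,0,0,0,70,7,97,0,0,0,78,7,97,0,0,0,84,7,97,0,0,0,88,7,97,0,0,0,88,7,97,0,0,0]' |grep -E "tcp|ft|width"; python3 - <<'E'
from h import *
go(.402,-.3515,.162,-85)
a,_=snap('scene','s20.png');b,_=snap('side','d20.png')
D=cam('side');S=cam('scene')
print([proj(*D,knob(t)).round(1).tolist() for t in(.1,0,-.1)],[proj(*S,knob(t)).round(1).tolist() for t in(.1,0,-.1)])
cv2.imwrite('pics/p20.png',np.hstack([cv2.resize(a[40:190,200:360],(400,375)),cv2.resize(b[240:340,340:440],(375,375),interpolation=3)]))
E
```

```text
tcp_pos: [0.4062, -0.3502, 0.1623]
ft_force: [0.6, -1.3, -0.4]
width: 0.0004
[-1. -4.  0.] [-0.  -0.1  0.1] rows~ 0.1
[[383.2, 290.2], [388.3, 292.8], [393.4, 295.9]] [[315.7, 79.5], [313.4, 76.9], [311.1, 74.8]]
```

View pics/p20.png

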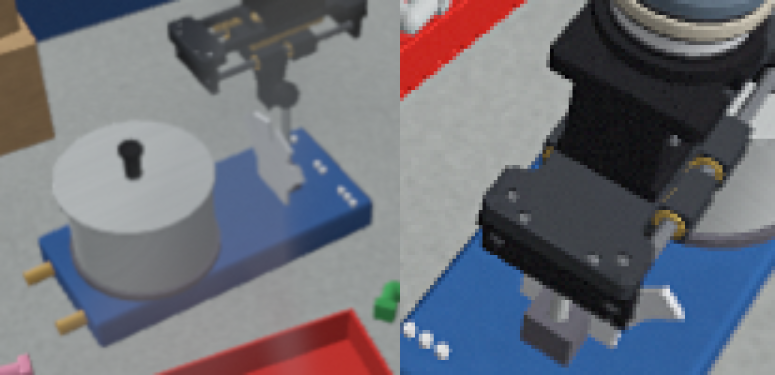

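The cover sits level on the pot (133,185) and the knob stands about upright at (286,94). Back off and check the angle numerically.

```bash
python3 -m inch '[-25,0,0,0,0,0,-50,0,0,0,0,0,-60,0,-60,0,0,0,-60,0,-120,0,0,0,-160,0,-120,0,0,0,-160,0,-120,0,0,0,-160,0,-120,0,0,0,-160,0,-120,0,0,0]' |grep -E "tcp|ft|width"; python3 - <<'E'
from h import *
from scipy.optimize import least_squares as ls
obs=[]
for n,f in(('scene','s21.png'),('side','d21.png')):
    im,ct=snap(n,f); u,v=proj(*ct,knob(0)).astype(int)
    m=np.zeros(im.shape[:2],np.uint8); m[v-22:v+22,u-22:u+22]=(im[v-22:v+22,u-22:u+22].max(2)<75)
    k=[q for q in cv2.findContours(m,0,1)[0] if cv2.contourArea(q)>30]
    for q in k: print(n,cv2.minEnclosingCircle(q),cv2.contourArea(q),(u,v))
    q=max(k,key=cv2.contourArea); obs.append((ct,cv2.minEnclosingCircle(q)[0]))
p=tri(*obs);print(p, 'local y',(p[:2]-PIV[:2])@[-np.sin(PSI),np.cos(PSI)])
# cover: knob head in scene
S=cam('scene')
print('cover knob px pred',proj(*S,[.574,-.312,.177]))
im=cv2.imread('pics/s21.png');u,v=proj(*S,[.574,-.312,.17]).astype(int)
m=np.zeros(im.shape[:2],np.uint8); m[v-20:v+20,u-20:u+20]=(im[v-20:v+20,u-20:u+20].max(2)<75)
for q in cv2.findContours(m,0,1)[0]: print(cv2.boundingRect(q))
blobs(im,*S,ROI)
E
```

```text
tcp_pos: [0.4188, -0.516, 0.2838]
ft_force: [-0.4, 0.1, 0.9]
width: 0.0004Traceback (most recent call last):
  File "<stdin>", line 9, in <module>
ValueError: max() iterable argument is empty
```

```bash
python3 - <<'E'
from h import *
obs=[]
for n,f,th in(('scene','s21.png',110),('side','d22.png',75)):
    im,ct=snap(n,f); u,v=proj(*ct,knob(0)).astype(int)
    w=im[v-22:v+22,u-22:u+22].max(2); print(n,w.min(),np.median(w))
    m=np.zeros(im.shape[:2],np.uint8); m[v-22:v+22,u-22:u+22]=w<th
    k=cv2.findContours(m,0,1)[0]
    for q in k: print(n,cv2.minEnclosingCircle(q),cv2.contourArea(q),(u,v))
    q=max(k,key=cv2.contourArea); obs.append((ct,cv2.minEnclosingCircle(q)[0]))
p=tri(*obs);print(p, 'local y',(p[:2]-PIV[:2])@[-np.sin(PSI),np.cos(PSI)])
blobs(cv2.imread('pics/s21.png'),*cam('scene'),ROI)
E
```

```text
scene 82 151.0
scene ((313.625, 77.75), 5.427173614501953) 71.5 (np.int64(313), np.int64(76))
side 9 134.0
side ((396.6538391113281, 291.8846130371094), 15.96095085144043) 155.5 (np.int64(388), np.int64(292))
side ((385.0, 275.5), 0.5001000165939331) 0.0 (np.int64(388), np.int64(292))
[ 0.40509767 -0.33271698  0.16443675] local y -0.006139514529802664
c 506 113 len 47 wid 38 axis deg 59 px [361. 256.]
c 711 54 len 209 wid 13 axis deg 87 px [269. 275.]
c 492 5 len 77 wid 41 axis deg 60 px [344. 218.]
c 633 -80 len 57 wid 32 axis deg 94 px [274. 214.]
c 561 -78 len 58 wid 50 axis deg 174 px [301. 203.]
```

```bash
python3 - <<'E'
from h import *
im=cv2.imread('pics/d22.png');D=cam('side');S=cam('scene')
m=np.zeros(im.shape[:2],np.uint8); m[270:314,366:412]=im[270:314,366:412].max(2)<75
d=cv2.distanceTransform(m,2,5); i=np.unravel_index(d.argmax(),d.shape);print(i[::-1],d.max())
for r in m[270:314,366:412]: print(''.join('.#'[x] for x in r))
p=tri((S,(313.6,77.8)),(D,i[::-1])); print(p)
E
```

```text
(np.int64(387), np.int64(293)) 6.5906997
..............................................
..............................................
..............................................
..............................................
..............................................
...................#..........................
...................#..........................
..............................................
..............................................
..............................................
....................#.........................
....................#.........................
.....................#........................
.....................#........................
......................#.......................
......................#.......................
......................##......................
..................#######.....................
.................##########...................
................############..................
................#############.................
...............##############.................
...............##########
[... 346 characters left out ...]
....
...................#######............###.....
........................................###...
..........................................####
.............................................#
..............................................
..............................................
..............................................
..............................................
..............................................
..............................................
..............................................
..............................................
..............................................
..............................................
[ 0.39978591 -0.32512075  0.16326425]
```

```bash
python3 - <<'E'
from h import *
from scipy.optimize import least_squares as ls
D=cam('side');P=[]
for f,(u,v) in(('side0.png',(363,285)),('d19.png',(416,317)),('d22.png',(387,293))):
    im=cv2.imread('pics/'+f); m=np.zeros(im.shape[:2],np.uint8); m[v-12:v+12,u-12:u+12]=im[v-12:v+12,u-12:u+12].max(2)<75
    m=cv2.morphologyEx(m,cv2.MORPH_OPEN,np.ones((5,5))); M=cv2.moments(m,True); P.append((M['m10']/M['m00'],M['m01']/M['m00'],M['m00']))
print(np.round(P,1))
# fit pivot x,y offset + psi + 3 angles, with priors
def kn(p,t): return np.array([.400+p[0],-.327+p[1],.055])+.11*np.array([-np.sin(p[2])*np.sin(t),np.cos(p[2])*np.sin(t),np.cos(t)])
r=ls(lambda p:np.r_[np.concatenate([(proj(*D,kn(p,t))-q[:2])/.5 for t,q in zip(p[3:],P)]),p[0]/.003,p[1]/.003,(p[2]-.087)/.02,(p[3]-.6)/.02],[0,0,.087,.6,-.6,0])
print(r.x.round(3))
E
```

```text
[[362.8 284.  145. ]
 [416.3 317.5 167. ]
 [387.6 293.4 164. ]]
[-0.001 -0.004  0.059  0.572 -0.584  0.035]
```

```bash
python3 -c "
from h import *
print(robot.job_done())"
```

```text
the job is handed in; nothing more can be done
None
```

The job is handed in: lever to stop, all five long unions in the pot, cover seated level, then lever to wash at about 0.035 rad from upright by my camera estimate; the hand-in call returned no verdict.

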